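Tuck the apron strip under the lap plate of the spill deck and hold it down

TASK

Take the metal apron strip by its upstand and lift it off its storage stand, pulling it out of the two sprung catches at its ends. Lay it on the board of the spill deck and slide the front edge of its leaf under the hinged lap plate, squarely and at least 2 cm deep along the whole edge, without lifting the plate. Finish while holding it: keep the fingers on the strip and keep pressing it flat on the board with about 10 N (do not let go), and leave the other things on the bench where they are.

Things in the scene. Friction and masses are not known exactly. Their poses are not given: they have to be found in the camera images.
- strip: loose apron strip, aluminium, about 0.15 kg, L-shaped: flat leaf 75 (x) x 110 (y) x 4 mm, on its rear edge an upstand 10 mm thick (x), 84 mm long (y), top 45 mm above the leaf's underside; grip it across the 10 mm. Origin: on the underside below the middle of the upstand; +x towards the leaf's free front edge (leaf x = -5 to 70, y = -55 to 55 mm), z up
- strip_edge_left (a point): lower left corner of the strip's front edge, at strip x = 70, y = 55, z = 0 mm; axes as the strip's
- strip_edge_right (a point): lower right corner of the strip's front edge, at strip x = 70, y = -55, z = 0 mm; axes as the strip's
- deck: fixed spill deck: grey board 190 (x) x 176 (y) x 10 mm with a steel lap plate over its far half; the near half (x = -95 to 5 mm) is bare. Origin: centre of the underside, on the bench (board top z = 10 mm); +x from the bare half to the lap plate, z up. The strip goes in with its x along the deck's x
- lap_lip (a point): middle of the lap plate's free edge, at deck x = 5, y = 0, z = 18 mm. Plate 172 mm wide (y), 3 mm thick, hinged 80 mm behind the lip; underside 8 mm above the board, the last 12 mm at the lip flare up to about 12 mm above it. The space below is 152 mm wide (between cheeks) and 75 mm deep. The plate's top is less than 27 mm above the bench
- lap_plate (a joint): angle of the lap plate about its hinge at the far edge: 0 = lying in place, grows as the lip is lifted (0.1 rad = 8 mm at the lip); it is light (0.16 kg) and only its weight keeps it down
- stand: fixed grey stand 110 (x) x 200 (y) mm with a flat rail, top 20 mm high. Origin: centre of the underside, on the bench. The strip starts on the rail, its origin at stand x = -30, y = 0, z = 20 mm, same heading; ridges 26 mm high before and behind it: lift straight up. A black sprung catch (top below 45 mm) holds each end of the leaf at x = -30, y = +-51 to 55 mm; forks at y = +-62 to 76
- catch_left (a joint): sprung catch at the strip's +y end: 0 = closed, grows as the rising strip swings it up; swings to about 0.65 rad, lets the strip go when it has risen about 17 mm, and springs back. Both together resist with about 10 N
- catch_right (a joint): the same at the -y end
- beaker_50: bystander: glass beaker, 45 mm across, 58 mm high; origin in the centre of its underside
- screwdriver: bystander: screwdriver lying on the bench, 180 mm long, 23 mm thick; origin at the middle of its underside
- reagent_amber: bystander: small amber bottle, 48 mm across, 86 mm high; origin in the centre of its underside
- marker: bystander: marker pen lying on the bench, 135 mm long, 17 mm thick; origin at the middle of its underside

How it is judged:
By the outcome, as a careful person would: the job done as asked, in the order asked, and still so for the second after the job is handed in, while the arm keeps its last pose, push and grip.
It also fails if it takes over 43 s, if anything falls off the work surface, if the arm or the gripper's body presses on something with over 40 N, if the wrist force passes 120 N, or if a joint passes its speed limit or range.

ROBOT

A 7-joint arm with a two-finger parallel gripper is mounted at the origin on a cart in front of the work surface, level with it; the furniture and walls round the work are solid. World frame = base frame: x ahead of the robot, y to its left, z up, the work surface at z = 0. Lengths are in mm, angles in rad, forces in N, time in s.
With the tool pointing down it reaches from about 400 to 875 mm from the base axis. Payload 4.4 kg.
Tool frame: the origin (TCP) lies midway between the tips of the shut fingers; the grasp point (between the pads) lies ctrl.tcp_to_grasp behind it (ctrl.tcp_to_grasp is the distance from the TCP to the grasp point, in mm); z points along the fingers, y is the line along which they close (so a half turn about z gives the same grasp; the last joint's range is limited). The gripper opens to 85 mm and grips with 20 to 120 N. Pads are 22 mm wide; open, the fingers measure 114 mm over their backs; the gripper's body (76 mm by 85 mm) begins 54 mm behind the grasp point. The pads swing forward as they close: fully open they stand 13 mm farther back than shut.
Start: joints at [1.183, 0.628, 0.038, 1.517, -0.027, 0.996, -0.02], TCP at [205.608, -616.639, 196.913] pointing down, gripper open.
Joint ranges: [-3.06, 3.06], [-0.37, 2.12], [-1.25, 1.32], [0.18, 2.47], [-1.1, 4.24], [0.23, 1.98], [-2.94, 2.94]. Speed limits (rad/s): [2.57, 2.57, 3.14, 3.14, 3.14, 3.14, 3.14].

INTERFACE

Orientations are given as [roll, pitch, yaw] about the fixed x, y, z axes, in that order (R = Rz(yaw) Ry(pitch) Rx(roll)).
In Python, from cell import ctrl, get_image, get_calibration, workorder, boxes_of, place_of gives the robot as it stands.
- The arm moves only by the tool play_rows, never from a script. Its argument "series" is a list that holds one entry, the list of rows, each a list of 7 numbers: the shift along the world's x, y, z in cm, then the turn, a rotation vector about the world's x, y, z in degrees, then the closure, from 0 (fully open) to 1 (shut). A call has 1 to 20 rows; each row shifts and turns the commanded pose from where the row before left it; what a row does not reach is not made up. A row lasts 1/8 s, in which the tool goes at most 62.5 mm and 10.7 degrees, less where a joint would pass 70% of its speed; a pose out of reach is approached as far as the arm can. A call with a gripper value outside its range is refused whole. The fingers move at their own pace and stop on an object; the grip force is fixed at half the most. Time passes only in rows, so rows that do not move let the fingers close. It gives the time, the measured TCP pose, the force, the opening and the grip force at its end, in the units of the state.
- ctrl.read_state(): the state, without advancing time (a new reading comes with each control period).
- get_image(name): name is "scene" or "top" or "wrist"; returns (picture, depth): 384x512x3 uint8, red, green, blue; 384x512 float32, mm along the optical axis (not along the pixel's ray), 0 where there is no reading.
- get_calibration(name): a dict with "K" (3x3 intrinsics, pixels), "R" (3x3) and "t" (3): a world point X has camera coordinates R X + t; the wrist camera has in their place "mount" (4x4, takes a point from camera to tool coordinates, whose origin is the TCP and whose axes are the flange's). Camera axes: x right, y down, z forward; pixel columns grow to the right and rows downward; lengths in mm; the calibration is good to about 2 mm. A picture is of the moment at which its call begins: read the wrist's pose just before it. get_calibration takes no time and is no camera call.
- workorder.finish_job(): hands the job in; it is judged then, once.
Trained networks look in the newest picture that a camera, given by its name, has taken for a name from the list of things; names that differ only in an ending like _2 or _b are one class to them, and where a whole thing is asked for, a point or a joint stands for the part that bears it (a point fixed in the world has none). Each returns a list of dicts, best first, with "p" (0 to 1); they miss things now and then, are a little off and sometimes report something else, mostly with a low value. They report only what shows in the picture. A call takes as long as a camera call.
- boxes_of(target, camera): "pixel" ([column, row] in pixels, amid what is visible of it).
- place_of(target, camera): "pixel" ([column, row] in pixels: a listed point, or the origin of a listed thing).
The state is a dict: "clock": time; "qpos": joint angles; "qd": joint speeds; "tau": joint torques, N m; "eef_pos": TCP position; "tool_rot": TCP orientation; "force": force on the tool from outside, world axes, zero at the start; "torque": the same for the moment, N m; "width": finger opening in mm; "gripper_force": force on a finger pad.
Only numpy, scipy, OpenCV 4.12 (cv2) and the standard library are available. Lean on these libraries where they do the work, as an engineer would, in place of code of your own. Each camera call takes 0.05 s, during which the arm holds its last target. There are 200 camera calls.

## Working session

There is one attempt and no reset: what is moved stays moved. The work goes in short steps, Python scripts to look and compute and a tool call to move; the robot and the scene stay as the last step left them, time stands still between calls to the robot, and variables do not carry over. Pictures are saved under pics/ and viewed, at most 10 in all, crops included, and the job is handed in when it is done.

Besides the shell and the picture viewer there is one more tool, called after "Request:" in YAML: its name, and indented under it one key for each argument. play_rows: Moves the arm, as the interface text tells. Its arguments: {"type":"object","properties":{"series":{"type":"array"}},"required":["series"]}

```bash
mkdir -p pics; ls; cat > h.py <<'E'
import numpy as np, cv2
from cell import ctrl,get_image,get_calibration,boxes_of,place_of,workorder
def world(cam,px,depth=None,z=None):
    c=get_calibration(cam);K=np.array(c["K"]);R=np.array(c["R"]);t=np.array(c["t"])
    r=np.linalg.inv(K)@np.array([px[0],px[1],1.]);o=-R.T@t;d=R.T@r
    s=(z-o[2])/d[2] if z is not None else depth
    return o+s*d
def save(n,im): cv2.imwrite("pics/"+n,im[:,:,::-1])
E
python3 - <<'E'
from h import *
np.set_printoptions(precision=1,suppress=True)
print(ctrl.read_state(),ctrl.tcp_to_grasp)
Z=dict(strip=20,strip_edge_left=20,strip_edge_right=20,deck=0,lap_lip=18,stand=0,beaker_50=0,screwdriver=0,reagent_amber=0,marker=0)
for c in("top","scene"):
    im,d=get_image(c);save(c+"0.png",im)
    for n,z in Z.items():
        for r in place_of(n,c)[:2]:
            print(c,n,round(r["p"],2),np.array(r["pixel"]),world(c,r["pixel"],z=z))
E
```

```text
pics
{'clock': 0.0, 'qpos': array([ 1.2,  0.6,  0. ,  1.5, -0. ,  1. , -0. ]), 'qd': array([-0., -0., -0., -0., -0.,  0., -0.]), 'tau': array([ -0. , -56.3,   1.2, -19.3,   0. ,   0. ,   0. ]), 'eef_pos': array([ 205.4, -615.9,  196. ]), 'tool_rot': array([-3.1,  0. ,  0.3]), 'force': array([-0.3, -0.8,  0.1]), 'torque': array([-0.,  0., -0.]), 'gripper_force': 0.0, 'width': 85.38965372815615} 18.700000000000003
top strip 0.42 [254.6 219.1] [427.   44.9  20. ]
top strip_edge_left 0.79 [176.1 178.8] [542.1 274.2  20. ]
top strip_edge_right 0.88 [213.9 185.7] [522.6 163.7  20. ]
top deck 0.7 [344.2 200. ] [ 484.7 -216.2    0. ]
top lap_lip 0.77 [347.6 197.1] [ 492.3 -221.8   18. ]
top stand 0.9 [193.4 200. ] [481.6 226.6   0. ]
top beaker_50 0.65 [260.7 163.9] [589.8  28.7   0. ]
top screwdriver 0.82 [268.2 215.1] [438.8   5.6   0. ]
top reagent_amber 0.49 [252.8 189.8] [512.9  51.4   0. ]
top marker 0.65 [252.7 217.7] [430.9  51.    0. ]
top marker 0.61 [348.8 198.4] [ 489.4 -229.6    0. ]
scene strip 0.97 [199.1 252.9] [463.7 234.2  20. ]
scene strip_edge_left 0.67 [208.5 229.2] [524.4 169.3  20. ]
scene strip_edge_left 0.65 [164.3 248.1] [527.7 289.6  20. ]
scene deck 0.93 [330.9 188.7] [ 490. -219.    0.]
scene lap_lip 0.56 [331.7 182.9] [ 491.4 -221.3   18. ]
scene stand 0.83 [194.4 255.1] [484.1 236.    0. ]
scene beaker_50 0.72 [243.6 207.5] [567.7  31.2   0. ]
scene screwdriver 0.62 [283.7 224. ] [447.   -7.6   0. ]
scene reagent_amber 0.68 [252.  219.5] [511.6  45.3   0. ]
scene marker 0.51 [269.9 235.1] [433.6  48.5   0. ]
scene marker 0.49 [194.1 254.1] [487.6 234.7   0. ]
```

```bash
python3 - <<'E'
import cv2
a=cv2.imread("pics/top0.png");b=a[130:280,130:420]
cv2.imwrite("pics/top_c.png",cv2.resize(b,None,fx=2.7,fy=2.7,interpolation=cv2.INTER_CUBIC))
E
```

```text
(no output)
```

View pics/top_c.png

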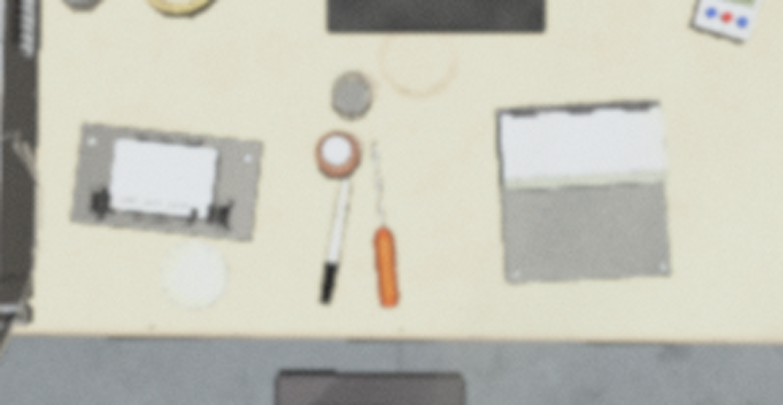

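View pics/scene0.png

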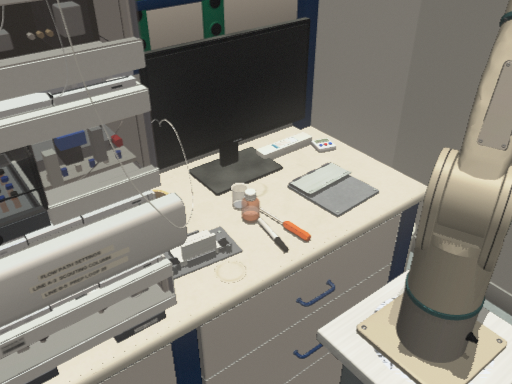

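The top crop shows the stand at left (leaf around (165,178)), turned slightly clockwise. The deck is at right, around (585,190), with its lap plate on the far side, turned slightly the other way. The bystanders lie between them. The scene view agrees. I'll look at the deck with the wrist camera on the way.

Request:
play_rows:
  series:
    - [[2,3.3,0.8,0,0,6,0],[2,3.3,0.8,0,0,6,0],[2,3.3,0.8,0,0,6,0],[2,3.3,0.8,0,0,6,0],[2,3.3,0.8,0,0,6,0],[2,3.3,0.8,0,0,6,0],[2,3.3,0.8,0,0,6,0],[2,3.3,0.8,0,0,6,0],[2,3.3,0.8,0,0,6,0],[2,3.3,0.8,0,0,6,0],[2,3.3,0.8,0,0,6,0],[2,3.3,0.8,0,0,6,0],[0,0,0,0,0,0,0],[0,0,0,0,0,0,0]]

```text
clock: 2.85
eef_pos: [445.1, -221.3, 292.8]
tool_rot: [-3.141, 0.001, 1.577]
force: [-0.5, 0.4, -0.0]
width: 85.2
gripper_force: 0.0
```

```bash
cat >> h.py <<'E'
from scipy.spatial.transform import Rotation as Ro
np.set_printoptions(precision=2,suppress=True)
def wristpose():
    s=ctrl.read_state();c=get_calibration("wrist")
    T=np.eye(4);T[:3,:3]=Ro.from_euler("xyz",s["tool_rot"]).as_matrix();T[:3,3]=s["eef_pos"]
    return T@np.array(c["mount"]),np.array(c["K"])
def wpx(W,K,px,z=None,depth=None):
    d=W[:3,:3]@np.linalg.inv(K)@np.array([px[0],px[1],1.]);o=W[:3,3]
    return o+d*((z-o[2])/d[2] if depth is None else depth)
def cloud(W,K,d):
    v,u=np.mgrid[0:d.shape[0],0:d.shape[1]]
    P=np.stack([u*d,v*d,d],-1)@np.linalg.inv(K).T
    return P@W[:3,:3].T+W[:3,3]
E
python3 - <<'E'
from h import *
W,K=wristpose();print(W);s=ctrl.read_state();print(s["eef_pos"],s["tool_rot"],s["qpos"])
im,d=get_image("wrist");save("w1.png",im);np.savez("w1.npz",W=W,K=K,d=d)
for n,z in dict(deck=0,lap_lip=18).items():
    for r in place_of(n,"wrist")[:2]: print(n,r["p"],r["pixel"],wpx(W,K,r["pixel"],z))
E
```

```text
[[   1.      0.01    0.    444.78]
 [   0.01   -0.95   -0.32 -139.28]
 [  -0.      0.32   -0.95  470.06]
 [   0.      0.      0.      1.  ]]
[ 445.11 -221.34  292.83] [-3.14  0.    1.58] [ 0.68  0.32 -0.37  1.79  0.13  1.06  0.27]
deck 0.84 [284.7, 147.6] [ 483.59 -224.16    0.  ]
lap_lip 0.56 [290.8, 146.4] [ 490.74 -219.14   18.  ]
```

View pics/w1.png

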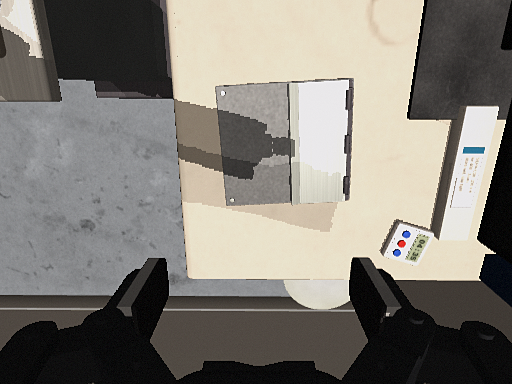

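The wrist view shows the deck: the board is at (217–290, 85–205), and the lip line is at about column 290, with white plate from there to 352. The screwdriver and marker are out of view. Next I'll fit the deck pose from depth.

```bash
cat >> h.py <<'E'
def rect(P,lo,hi,box):
    m=(P[...,2]>lo)&(P[...,2]<hi)&(P[...,0]>box[0])&(P[...,0]<box[1])&(P[...,1]>box[2])&(P[...,1]<box[3])
    m=cv2.morphologyEx(m.astype(np.uint8),cv2.MORPH_OPEN,np.ones((3,3)))>0
    q=P[m];return q,cv2.minAreaRect(q[:,:2].astype(np.float32))
E
python3 - <<'E'
from h import *
f=np.load("w1.npz");P=cloud(f["W"],f["K"],f["d"])
b=P[120:200,195:212,2];print("bench z",np.median(b[f["d"][120:200,195:212]>0]))
box=(370,620,-330,-100)
q,r=rect(P,5,45,box);print("all",len(q),r)
q,r=rect(P,5,13.5,box);print("board",np.median(q[:,2]),r)
q,r=rect(P,16,40,box);print("plate",np.median(q[:,2]),r)
# lip line: min-x of plate points per y
for lo in np.arange(-300,-140,20):
    k=q[(q[:,1]>lo)&(q[:,1]<lo+20)]
    if len(k): print(lo+10,np.percentile(k[:,0],[1,50,99]),np.percentile(k[:,2],[1,50,99]))
E
```

```text
bench z 0.5109085423378588
all 15868 ((484.41290283203125, -219.77737426757812), (190.46295166015625, 176.02459716796875), 3.56207275390625)
board 10.412360090866088 ((439.7137145996094, -222.55990600585938), (100.89148712158203, 176.02459716796875), 3.562072992324829)
plate 21.525644929318446 ((532.429931640625, -216.79498291015625), (87.57061767578125, 171.92906188964844), 3.5144095420837402)
-290 [493.28 535.63 579.58] [17.45 21.54 25.63]
-270 [492.38 535.07 578.31] [18.09 21.63 25.8 ]
-250 [491.72 534.44 576.82] [17.43 21.48 25.86]
-230 [489.69 532.28 575.75] [17.88 21.47 25.61]
-210 [488.75 531.69 574.59] [17.73 21.59 25.79]
-190 [488.   530.69 573.4 ] [17.41 21.44 25.41]
-170 [485.92 528.89 572.05] [17.69 21.61 25.94]
-150 [485.16 526.59 570.65] [18.04 21.54 25.8 ]
```

Request:
play_rows:
  series:
    - [[0,5,0,0,0,0,0],[0,5,0,0,0,0,0],[0,5,0,0,0,0,0],[0,5,0,0,0,0,0],[0,5,0,0,0,0,0],[0,5,0,0,0,0,0],[0.2,4,0,0,0,0,0],[0.2,4,0,0,0,0,0],[0.2,3,0,0,0,0,0],[0.2,2,0,0,0,0,0],[0,0,0,0,0,0,0],[0,0,0,0,0,0,0]]

```text
clock: 4.5
eef_pos: [453.7, 207.6, 292.6]
tool_rot: [-3.141, 0.001, 1.576]
force: [0.8, -0.1, 0.4]
width: 85.5
gripper_force: 0.0
```

```bash
python3 - <<'E'
from h import *
W,K=wristpose();s=ctrl.read_state();print(s["eef_pos"],s["tool_rot"],s["qpos"])
im,d=get_image("wrist");save("w2.png",im);np.savez("w2.npz",W=W,K=K,d=d)
for n,z in dict(strip=20,stand=0,strip_edge_left=20,strip_edge_right=20).items():
    for r in place_of(n,"wrist")[:2]: print(n,r["p"],r["pixel"],wpx(W,K,r["pixel"],z))
E
```

```text
[453.75 207.64 292.63] [-3.14  0.    1.58] [-0.08  0.35 -0.56  1.78  0.21  1.07 -0.7 ]
strip 0.75 [264.7, 127.4] [461.84 236.38  20.  ]
strip_edge_left 0.57 [323.0, 92.9] [539.75 282.48  20.  ]
strip_edge_right 0.87 [306.6, 172.5] [523.62 171.96  20.  ]
```

View pics/w2.png

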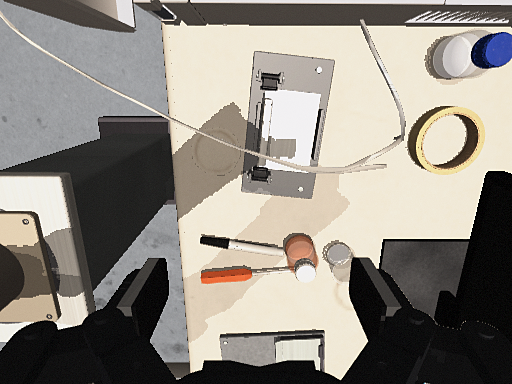

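The wrist view shows the stand at (245–333, 52–198), with the upstand at about (263,127) and the catches at (270,78) and (260,174). A thin cable crosses the picture, so I'll measure its height while fitting the stand and strip.

```bash
python3 - <<'E'
from h import *
f=np.load("w2.npz");P=cloud(f["W"],f["K"],f["d"])
box=(380,620,110,350)
q,r=rect(P,4,60,box);print("stand",len(q),r)
q,r=rect(P,21.5,25.2,box);print("leaf",len(q),np.median(q[:,2]),r)
q,r=rect(P,60-19,60-11,box);print("upst",len(q),np.median(q[:,2]),r)
for z in (60,62,64,66): 
    q,r=rect(P,z-1,z+3,box); print(z,len(q),r)
m=(P[...,2]>75)&(P[...,2]<400)&(f["d"]>0)
m[230:,:]=False;m[:,:165]=False
v,u=np.nonzero(m);o=np.argsort(u)
for i in o[::max(1,len(o)//40)]: print(u[i],v[i],P[v[i],u[i]])
E
```

```text
stand 9837 ((490.83001708984375, 231.10760498046875), (200.08905029296875, 109.8738021850586), 84.31828308105469)
leaf 1953 24.22393065950905 ((495.2868347167969, 230.7697296142578), (110.1194839477539, 71.32337188720703), 84.75350189208984)
upst 0 nan ((0.0, 0.0), (0.0, 0.0), 0.0)
60 0 ((0.0, 0.0), (0.0, 0.0), 0.0)
62 0 ((0.0, 0.0), (0.0, 0.0), 0.0)
64 474 ((461.1029357910156, 234.65476989746094), (83.03495788574219, 9.91143798828125), 84.26532745361328)
66 57 ((461.04248046875, 230.23977661132812), (70.80354309082031, 6.003172397613525), 84.12818145751953)
165 0 [371.04 361.21 151.59]
180 19 [366.92 359.5   78.71]
192 127 [418.83 269.88 301.91]
205 8 [402.92 359.02 133.09]
217 0 [416.66 361.1  153.04]
229 9 [424.93 359.08 129.3 ]
242 4 [438.14 359.19 148.21]
254 1 [448.79 361.19 149.87]
266 13 [460.13 358.89 113.95]
278 161 [462.16 258.54 330.54]
290 12 [483.58 359.32 116.74]
301 1 [489.85 360.88 152.11]
313 169 [476.15 257.57 340.97]
324 6 [512.09 359.4  141.46]
334 15 [529.45 359.28 104.34]
345 168 [486.17 260.93 352.59]
355 10 [544.25 359.2  127.29]
363 32 [488.27 307.36 351.18]
370 0 [550.8  362.55 149.32]
376 56 [490.84 299.31 359.16]
383 167 [499.3  262.11 355.53]
390 83 [495.18 291.16 362.39]
397 144 [504.97 269.93 351.51]
403 133 [505.67 274.26 353.54]
415 16 [612.04 358.82 104.01]
434 8 [613.62 358.97 138.07]
452 11 [636.89 359.   126.26]
469 17 [676.05 361.01  88.81]
477 14 [675.54 361.18 102.62]
481 221 [718.8  139.84 120.57]
484 205 [720.52 158.75 116.74]
487 187 [719.81 180.63 115.39]
489 174 [720.11 195.67 113.12]
492 196 [717.76 174.2  128.98]
495 217 [717.42 153.72 141.44]
497 185 [720.74 187.01 128.31]
500 193 [717.88 181.12 139.03]
503 15 [704.79 361.12  98.89]
505 32 [711.   345.42  98.69]
508 6 [676.16 359.39 145.09]
511 47 [720.47 331.05  99.45]
  return _methods._mean(a, axis=axis, dtype=dtype,
  ret = ret.dtype.type(ret / rcount)
```

```bash
python3 - <<'E'
from h import *
f=np.load("w2.npz");P=cloud(f["W"],f["K"],f["d"])
m=(P[...,2]>200)&(f["d"]>20);m[230:]=False
q=P[m];print(len(q),q.min(0),q.max(0))
v,u=np.nonzero(m);o=np.argsort(u)
for i in o[::max(1,len(o)//22)]: print(u[i],v[i],P[v[i],u[i]])
im,d=get_image("scene");c=get_calibration("scene");R=np.array(c["R"]);t=np.array(c["t"])
W=np.eye(4);W[:3,:3]=R.T;W[:3,3]=-R.T@t
S=cloud(W,np.array(c["K"]),d)
print("cam",W[:3,3])
m=(d>0)&(S[...,2]>65)&(S[...,0]>380)&(S[...,0]<640)&(S[...,1]>100)&(S[...,1]<345)&(S[...,2]<600)
q=S[m];print(len(q))
v,u=np.nonzero(m)
for i in range(0,len(q),max(1,len(q)//25)): print(u[i],v[i],q[i])
save("s2.png",cv2.resize(im[:300,60:400],None,fx=2,fy=2))
E
```

```text
4435 [307.81 255.56 200.01] [509.6  349.96 363.35]
0 16 [307.93 326.73 268.38]
22 34 [321.32 317.02 273.1 ]
37 1 [337.84 331.49 280.65]
48 0 [345.68 331.2  284.14]
58 17 [324.31 331.59 239.7 ]
66 11 [340.15 331.33 258.44]
74 12 [343.32 331.38 255.67]
81 73 [354.86 296.58 281.13]
88 20 [339.61 331.31 232.  ]
94 1 [331.61 349.09 201.68]
103 86 [367.54 289.82 284.4 ]
116 25 [350.81 331.25 214.57]
162 114 [402.11 275.9  296.  ]
219 140 [433.94 264.9  312.51]
274 161 [460.46 258.17 328.89]
313 168 [475.95 258.25 341.98]
342 167 [485.51 260.86 350.71]
362 159 [491.62 264.81 354.38]
370 45 [489.03 302.67 357.63]
379 62 [492.15 297.57 358.79]
388 147 [500.7  269.26 354.13]
397 102 [498.27 285.37 362.33]
404 125 [504.13 277.46 356.81]
cam [-292.61  646.2   764.86]
5176
167 0 [447.46 260.95 583.17]
189 4 [426.85 232.8  576.81]
180 9 [441.16 242.16 567.65]
177 14 [448.2  244.7  558.69]
213 18 [422.09 191.2  549.21]
210 23 [421.29 198.18 542.23]
197 28 [420.95 224.37 538.38]
190 33 [426.32 235.34 530.82]
180 38 [441.43 246.73 521.01]
196 43 [423.49 226.82 513.19]
190 48 [434.66 232.81 503.  ]
186 53 [434.3  241.59 496.15]
184 58 [435.02 245.88 488.1 ]
185 63 [437.15 243.59 478.22]
178 68 [458.5  246.72 463.87]
213 72 [418.54 199.06 457.48]
185 78 [484.02 220.43 431.51]
197 83 [439.21 221.38 435.81]
181 88 [523.16 209.84 396.55]
186 92 [479.75 223.22 405.72]
202 96 [423.45 222.1  416.17]
207 101 [416.61 216.37 407.3 ]
191 107 [496.76 205.61 364.09]
191 114 [494.82 207.99 350.31]
159 125 [511.4  272.05 338.77]
187 245 [456.75 266.32  65.04]
```

View pics/s2.png

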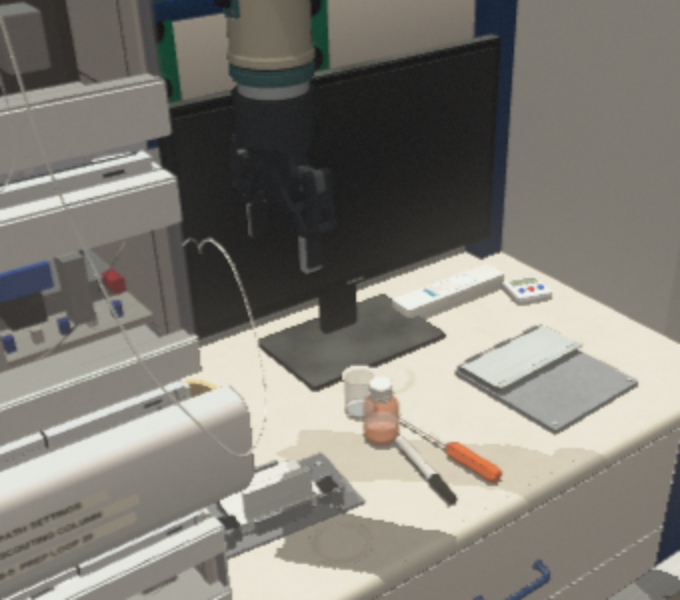

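The scene view confirms that a real tube loop hangs beside the stand, at y ≥ 256 and z 270–362. The wrist camera sits on that side, so I'll lean the hand 20° toward −y about the closing axis. I'll come in low from −y, under the tube.

Request:
play_rows:
  series:
    - [[0,-2,0,0,0,0,0],[0.1,-1.5,0,0,0,-3,0],[0.1,-1,0,0,0,-3,0],[0.1,-0.8,0,3.98,-0.4,0,0],[0.1,-0.7,0,3.98,-0.4,0,0],[0.1,-0.7,0,3.98,-0.4,0,0],[0.1,-0.5,-2,3.98,-0.4,0,0],[0.1,0,-3,3.98,-0.4,0,0],[0,0,-4,0,0,0,0],[0,0,-4,0,0,0,0],[0,0,-3.5,0,0,0,0],[0,0,-3,0,0,0,0],[0,0,0,0,0,0,0],[0,0,0,0,0,0,0]]

```text
clock: 6.55
eef_pos: [461.4, 137.6, 98.8]
tool_rot: [3.139, -0.349, 1.474]
force: [-0.2, 0.3, -0.3]
width: 85.6
gripper_force: 0.0
```

```bash
cat > g.py <<'E'
from h import *
def tool():
    s=ctrl.read_state();R=Ro.from_euler("xyz",s["tool_rot"]);return s,R,np.array(s["eef_pos"])
def desired(yaw,tilt=20):
    return Ro.from_euler("z",yaw,degrees=True)*Ro.from_euler("x",tilt,degrees=True)*Ro.from_euler("xyz",[180,0,90],degrees=True)
E
python3 - <<'E'
from g import *
s,R,p=tool();D=desired(-5.7)
print("q",s["qpos"],"F",s["force"],"rotvec to go",np.degrees((D*R.inv()).as_rotvec()))
g=np.array([461,234.3,52.]);t=g+ctrl.tcp_to_grasp*D.apply([0,0,1]);print(p,"target",t,"delta",t-p)
W,K=wristpose();print(W[:3,3])
im,d=get_image("wrist");P=cloud(W,K,d)
m=(P[...,2]>75)&(d>20)&(P[...,1]<345)&(P[...,2]<500);m[230:]=False
print(m.sum(),P[m].min(0) if m.any() else 0)
q,r=rect(P,62,69,(380,620,110,350));print("upst",len(q),r)
save("w3.png",im)
E
```

```text
q [ 0.3   0.61 -0.55  2.17 -0.1   0.35 -0.15] F [-0.21  0.29 -0.3 ] rotvec to go [-0.01  0.12 -0.08]
[461.38 137.59  98.78] target [461.64 240.66  34.43] delta [  0.26 103.07 -64.35]
[462.74 153.89 293.67]
0 0
upst 1518 ((461.533447265625, 234.06602478027344), (83.55843353271484, 9.514957427978516), 84.38552856445312)
```

View pics/w3.png

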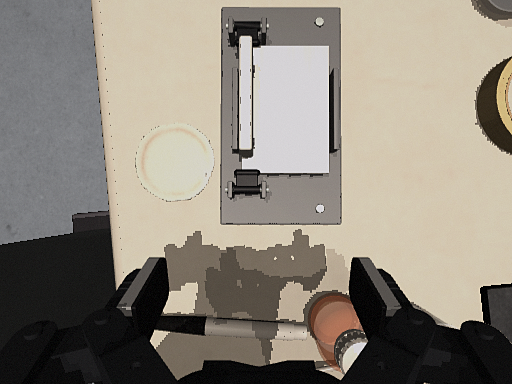

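The wrist view shows a clean sight of the upstand at column 245, rows 35–153, with both catches closed and no tube in the path. Going in.

Request:
play_rows:
  series:
    - [[0,2.5,-0.4,0,0.1,0,0],[0,3,-0.4,0,0,0,0],[0,3,-0.2,0,0,0,0],[0,1.8,0,0,0,0,0],[0,0,-1.5,0,0,0,0],[0,0,-1.5,0,0,0,0],[0,0,-1.5,0,0,0,0],[0,0,-0.9,0,0,0,0],[0,0,0,0,0,0,0],[0,0,0,0,0,0,0]]

```text
clock: 7.85
eef_pos: [458.5, 240.3, 40.6]
tool_rot: [-3.134, -0.349, 1.472]
force: [-0.1, 0.9, -0.7]
width: 85.2
gripper_force: 0.0
```

```bash
python3 - <<'E'
from g import *
s,R,p=tool();D=desired(-5.7)
g=np.array([461.2,234.3,52.]);t=g+ctrl.tcp_to_grasp*D.apply([0,0,1]);print(p,"delta",t-p,np.degrees((D*R.inv()).as_rotvec()),s["force"])
E
```

```text
[458.5  240.27  40.56] delta [ 3.34  0.4  -6.13] [-0.05 -0.43 -0.2 ] [-0.09  0.87 -0.73]
```

Request:
play_rows:
  series:
    - [[0.2,0,-0.3,0,-0.2,-0.1,0],[0.13,0,-0.3,0,-0.2,-0.1,0],[0,0,0,0,0,0,0],[0,0,0,0,0,0,0]]

```text
clock: 8.35
eef_pos: [461.8, 240.8, 34.8]
tool_rot: [-3.141, -0.35, 1.472]
force: [-0.4, 0.7, -0.2]
width: 85.2
gripper_force: 0.0
```

```bash
python3 - <<'E'
from g import *
s,R,p=tool();D=desired(-5.7)
g=np.array([461.2,234.3,52.]);t=g+ctrl.tcp_to_grasp*D.apply([0,0,1]);print(p,"delta",t-p,np.degrees((D*R.inv()).as_rotvec()),s["force"],s["qpos"])
E
```

```text
[461.77 240.77  34.76] delta [ 0.07 -0.1  -0.34] [-0.08 -0.02 -0.03] [-0.39  0.71 -0.17] [-0.16  0.7  -0.2   2.17 -0.96  0.24  0.53]
```

Request:
play_rows:
  series:
    - [[0,0,0,0,0,0,0.5],[0,0,0,0,0,0,1],[0,0,0,0,0,0,1],[0,0,0,0,0,0,1],[0,0,0,0,0,0,1],[0,0,0,0,0,0,1]]

```text
clock: 9.1
eef_pos: [463.2, 240.6, 35.1]
tool_rot: [3.139, -0.35, 1.472]
force: [0.8, -1.4, 5.4]
width: 0.1
gripper_force: 2.6
```

```bash
python3 - <<'E'
from g import *
s=ctrl.read_state();print(s["eef_pos"],s["force"],s["torque"],s["width"],s["gripper_force"],s["qpos"])
E
```

```text
[463.21 240.65  35.1 ] [ 0.77 -1.37  5.44] [-0.34 -0.24 -0.13] 0.09351775810915308 2.648884328082204 [-0.17  0.7  -0.2   2.17 -0.96  0.24  0.53]
```

The fingers closed on nothing, so I'll look.

```bash
python3 - <<'E'
from g import *
W,K=wristpose()
im,d=get_image("wrist");P=cloud(W,K,d)
save("w4.png",im)
q,r=rect(P,62,69,(380,620,110,350));print("upst",len(q),r)
im2,_=get_image("scene")
save("s4.png",np.hstack([cv2.resize(im[100:384,120:392],(400,418)),cv2.resize(im2[190:290,140:236],(400,418))]))
E
```

```text
upst 1589 ((457.1549377441406, 253.96731567382812), (45.615089416503906, 10.043692588806152), 84.19544982910156)
```

View pics/s4.png

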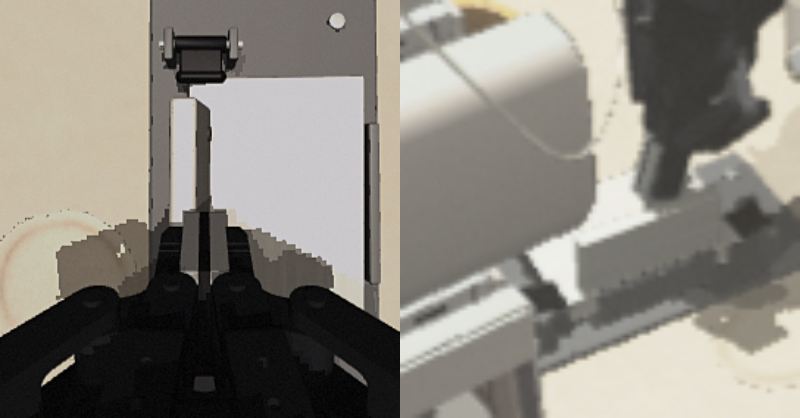

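```bash
python3 - <<'E'
from g import *
W,K=wristpose()
im,d=get_image("wrist");P=cloud(W,K,d)
# crop px-> full: u=120+x*272/400, v=100+y*284/418
f=lambda x,y:(int(120+x*.68),int(100+y*.68))
for n,(x,y) in dict(bench=(60,120),stand=(270,40),leafL=(220,100),leafM=(280,150),leafR=(350,200),leafN=(350,260),ups_far=(182,110),ups_near=(182,200),upsface=(203,150),tipL=(192,225),tipM=(205,225),tipR=(218,225),fin2=(205,260),shut=(170,245),shutR=(235,245),ridge=(373,200),catch=(200,72)).items():
    u,v=f(x,y);print(n,(u,v),P[v,u],round(float(d[v,u])))
T=np.linalg.inv(W)
for n,X in dict(tcp=ctrl.read_state()["eef_pos"]).items():
    c=K@(T[:3,:3]@X+T[:3,3]);print(n,c[:2]/c[2],c[2])
s=ctrl.read_state();print(s["eef_pos"],s["force"],s["width"])
for c in("top",):
    im,_=get_image(c)
    for n in("strip_edge_left","strip_edge_right"):
        for r in place_of(n,c)[:1]: print(c,n,r["p"],world(c,r["pixel"],z=20))
get_image("wrist")
for n in("strip_edge_left","strip_edge_right","strip"):
    for r in place_of(n,"wrist")[:1]: print(n,r["p"],r["pixel"],wpx(W,K,r["pixel"],20))
E
```

```text
bench (160, 181) [395.87 279.39   0.77] 229
stand (303, 127) [501.6  306.74   6.36] 225
leafL (269, 168) [473.87 278.21  26.  ] 204
leafM (310, 202) [497.41 253.87  28.45] 202
leafR (358, 236) [524.01 230.07  32.93] 197
leafN (358, 276) [521.51 205.5   32.45] 197
ups_far (243, 174) [458.32 272.43  64.24] 166
ups_near (243, 236) [455.13 240.37  64.69] 165
upsface (258, 202) [464.64 257.15  47.35] 183
tipL (250, 253) [458.7  234.44  85.17] 144
tipM (259, 253) [462.74 233.72  83.22] 146
tipR (268, 253) [466.85 233.37  83.59] 146
fin2 (259, 276) [462.03 227.24 100.61] 129
shut (235, 266) [451.48 229.54  86.51] 143
shutR (279, 266) [471.17 227.36  85.57] 144
ridge (373, 236) [535.6  228.18  26.15] 203
catch (256, 148) [466.81 291.28  29.44] 201
tcp [258.41 229.14] 194.47746260906194
[463.23 240.64  35.12] [ 1.37 -1.79  4.6 ] -0.24265772309208908
top strip_edge_left 0.91 [540.61 282.38  20.  ]
strip_edge_right 0.23 [257.5, 235.2] [462.12 235.49  20.  ]
strip 0.71 [254.9, 234.8] [460.45 235.93  20.  ]
```

```bash
python3 - <<'E'
from g import *
W,K=wristpose()
im,d=get_image("wrist");P=cloud(W,K,d);s,R,p=tool()
L=R.inv().apply((P-p).reshape(-1,3)).reshape(P.shape)
for v in list(range(224,264,3)): print(v,[ (u,L[v,u].round(0).tolist(),round(P[v,u,2])) for u in(247,259,264)])
E
```

```text
224 [(247, [15.0, -6.0, -25.0], 64), (259, [6.0, 0.0, -5.0], 42), (264, [-1.0, 4.0, 10.0], 25)]
227 [(247, [14.0, -6.0, -27.0], 66), (259, [4.0, 0.0, -6.0], 42), (264, [-3.0, 4.0, 10.0], 25)]
230 [(247, [12.0, -6.0, -28.0], 66), (259, [2.0, 0.0, -7.0], 42), (264, [-4.0, 4.0, 8.0], 26)]
233 [(247, [11.0, -6.0, -28.0], 65), (259, [1.0, 0.0, -7.0], 42), (264, [-7.0, 4.0, 8.0], 25)]
236 [(247, [9.0, -6.0, -28.0], 64), (259, [-1.0, 0.0, -7.0], 41), (264, [-8.0, 4.0, 7.0], 26)]
239 [(247, [8.0, -6.0, -29.0], 65), (259, [-2.0, 0.0, -8.0], 42), (264, [-10.0, 4.0, 7.0], 25)]
242 [(247, [7.0, -6.0, -30.0], 66), (259, [-4.0, 0.0, -9.0], 42), (264, [-12.0, 4.0, 6.0], 25)]
245 [(247, [10.0, -6.0, -39.0], 75), (259, [10.0, 0.0, -40.0], 76), (264, [10.0, 3.0, -40.0], 77)]
248 [(247, [10.0, -5.0, -43.0], 80), (259, [10.0, 0.0, -44.0], 80), (264, [11.0, 3.0, -44.0], 80)]
251 [(247, [11.0, -5.0, -47.0], 83), (259, [10.0, 0.0, -46.0], 81), (264, [10.0, 3.0, -46.0], 82)]
254 [(247, [10.0, -5.0, -49.0], 84), (259, [11.0, 0.0, -50.0], 86), (264, [10.0, 3.0, -48.0], 84)]
257 [(247, [10.0, -5.0, -51.0], 86), (259, [10.0, 0.0, -51.0], 87), (264, [10.0, 2.0, -52.0], 88)]
260 [(247, [10.0, -5.0, -54.0], 89), (259, [10.0, 0.0, -53.0], 89), (264, [11.0, 2.0, -55.0], 90)]
263 [(247, [11.0, -5.0, -58.0], 93), (259, [10.0, 0.0, -57.0], 92), (264, [10.0, 2.0, -56.0], 91)]
```

The depth profile shows the real shut fingertips about 38 mm behind the reported TCP. They closed just above the upstand and tipped it slightly back. I'll raise, open, ease the tilt to 13° and check how the strip sits.

Request:
play_rows:
  series:
    - [[0,0,1,0,0,0,1],[0,0,1,0,0,0,1],[0,0,0.8,-3.5,0.35,0,0.5],[0,0,0,-3.5,0.35,0,0],[0,0,0,0,0,0,0],[0,0,0,0,0,0,0],[0,0,0,0,0,0,0],[0,0,0,0,0,0,0]]

```text
clock: 10.65
eef_pos: [461.7, 239.9, 62.3]
tool_rot: [-3.14, -0.227, 1.47]
force: [-0.0, 0.3, -0.6]
width: 85.3
gripper_force: 0.0
```

```bash
cat > look.py <<'E'
from g import *
W,K=wristpose()
im,d=get_image("wrist");P=cloud(W,K,d);s,R,p=tool()
box=(380,620,110,350)
q,r=rect(P,62,69,box);print("upst",len(q),np.median(q[:,2]),r)
q,r=rect(P,21,36,(475,535,190,270));A=np.c_[q[:,:2]-[500,230],np.ones(len(q))];print("leaf plane",np.linalg.lstsq(A,q[:,2],rcond=None)[0])
L=R.inv().apply((P-p).reshape(-1,3)).reshape(P.shape)
m=(d>20)&(L[...,2]<-15)&(abs(L[...,0])<16)&(abs(L[...,1])<62)&(abs(L[...,1])>30)&(P[...,2]>70)
print("open finger tip local z",np.percentile(L[m][:,2],[90,99,100]) if m.any() else None)
print(s["eef_pos"],s["force"],s["width"],s["qpos"])
save("w5.png",im)
E
python3 look.py
```

```text
upst 2208 65.13000129142925 ((461.46612548828125, 234.6385955810547), (82.71012115478516, 9.78055477142334), 84.06766510009766)
leaf plane [ 0.   -0.   24.33]
open finger tip local z [-63.53 -51.42 -47.38]
[461.68 240.05  62.32] [0.79 0.15 0.88] 85.98771769208538 [-0.47  0.63  0.13  2.11 -0.78  0.4   0.25]
```

View pics/w5.png

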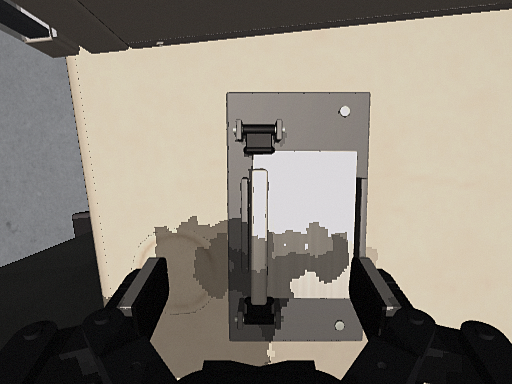

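The strip has dropped back flat in place: leaf level at 24.3 mm, upstand back at its original position. The open fingertips read −51 mm, consistent with the 38 mm offset. I'll descend using that offset.

Request:
play_rows:
  series:
    - [[0.1,0.4,-0.8,0,0,0,0],[0,0.3,-1,0,0,0,0],[0,0,-1.2,0,0,0,0],[0,0,-1.2,0,0,0,0],[0,0,-1.2,0,0,0,0],[0,0,-1.2,0,0,0,0],[0,0,0,0,0,0,0],[0,0,0,0,0,0,0]]

```text
clock: 11.7
eef_pos: [462.6, 247.9, -3.5]
tool_rot: [-3.141, -0.227, 1.472]
force: [0.2, -0.2, 0.1]
width: 85.1
gripper_force: 0.0
```

```bash
python3 - <<'E'
from g import *
s,R,p=tool();D=desired(-5.7,13)
t=np.array([461.4,234.5,51.])+56.4*D.apply([0,0,1]);print(p,"delta",t-p,np.degrees((D*R.inv()).as_rotvec()),s["force"],s["qpos"])
E
```

```text
[462.63 247.87  -3.51] delta [ 0.03 -0.74 -0.44] [-0.03 -0.05 -0.03] [ 0.24 -0.16  0.07] [-0.4   0.76 -0.    2.13 -0.95  0.25  0.43]
```

Request:
play_rows:
  series:
    - [[0,0,0,0,0,0,0.5],[0,0,0,0,0,0,1],[0,0,0,0,0,0,1],[0,0,0,0,0,0,1],[0,0,0,0,0,0,1],[0,0,0,0,0,0,1]]

```text
clock: 12.45
eef_pos: [462.7, 247.9, -3.3]
tool_rot: [-3.141, -0.227, 1.472]
force: [-0.1, -1.6, 3.4]
width: 9.1
gripper_force: 59.3
```

Gripped at 9.1 mm, about 59 N. Lifting straight up.

Request:
play_rows:
  series:
    - [[0,0,0.4,0,0,0,1],[0,0,0.5,0,0,0,1],[0,0,0.5,0,0,0,1],[0,0,0.5,0,0,0,1],[0,0,0.5,0,0,0,1],[0,0,0.8,0,0,0,1],[0,0,1,0,0,0,1],[0,0,1,0,0,0,1],[0,0,0,0,0,0,1]]

```text
clock: 13.58
eef_pos: [463.2, 248.3, 49.5]
tool_rot: [3.141, -0.228, 1.473]
force: [-0.0, 0.4, -1.6]
width: 9.0
gripper_force: 59.7
```

```bash
cat > look2.py <<'E'
from g import *
W,K=wristpose()
im,d=get_image("wrist");P=cloud(W,K,d);s,R,p=tool()
L=R.inv().apply((P-p).reshape(-1,3)).reshape(P.shape)
np.savez("held.npz",L=L,P=P,d=d,im=im)
# leaf points: bright, in tool frame +? 
D=Ro.from_euler("x",-13,degrees=True) 
S=(desired(0,13)*R.inv()).apply((P-p).reshape(-1,3)).reshape(P.shape)  # strip-nominal axes about TCP
m=(d>20)&(S[...,0]>12)&(S[...,0]<68)&(abs(S[...,1]+12.6)<52)&(abs(S[...,2]-8)<25)
q=S[m];A=np.c_[q[:,:2],np.ones(len(q))];c=np.linalg.lstsq(A,q[:,2],rcond=None)[0]
print("leaf plane (slope x,y; z at TCP)",len(q),c, "resid",np.std(q[:,2]-A@c))
print(p,s["force"],s["width"],s["gripper_force"],s["qpos"])
z0=np.median(q[:,2]);m2=(d>20)&(abs(S[...,2]-z0)<6)&(S[...,0]>-10)&(S[...,0]<90)&(abs(S[...,1]+12)<65)
m2=cv2.morphologyEx(m2.astype(np.uint8),cv2.MORPH_OPEN,np.ones((3,3)))>0
b=S[m2];print("leaf rect",cv2.minAreaRect(b[:,:2].astype(np.float32)),b.min(0),b.max(0))
save("w6.png",im)
E
python3 look2.py
```

```text
leaf plane (slope x,y; z at TCP) 13497 [-0.   -0.   28.09] resid 0.6279961244974105
[462.84 248.17  49.01] [ 0.58 -0.39 -1.54] 8.896981620951625 59.65735852718353 [-0.5   0.66  0.15  2.11 -0.86  0.39  0.32]
leaf rect ((33.07353591918945, -13.413848876953125), (75.20502471923828, 109.53425598144531), 0.06913594156503677) [ -4.58 -68.21  25.67] [70.68 41.31 32.5 ]
```

View pics/w6.png

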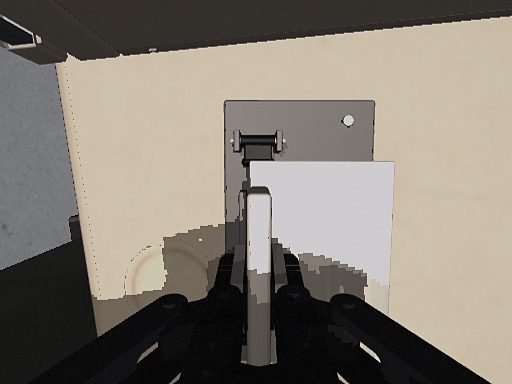

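The strip is free and held level, with the leaf at its nominal place and the catch visible closed again at (260,145). Carrying it to above the bare half of the deck.

Request:
play_rows:
  series:
    - [[0,-3,0,0,0,0,1],[0,-4,0.5,0,0,0,1],[-0.5,-4,1.5,0,0,0,1],[-0.5,-4,1.5,0,0,0,1],[-0.5,-4,1.5,0,0,0,1],[-0.5,-4,0,0,0,1.5,1],[-0.5,-4,0,0,0,1.5,1],[-0.5,-4,0,0,0,1.5,1],[-0.5,-4,0,0,0,1.5,1],[-0.5,-4,0,0,0,1.5,1],[-0.5,-4,0,0,0,1.7,1],[-0.5,-3,0,0,0,0,1],[-0.5,0,0,0,0,0,1],[0,0,0,0,0,0,1],[0,0,0,0,0,0,1]]

```text
clock: 15.5
eef_pos: [407.7, -210.6, 98.4]
tool_rot: [-3.141, -0.228, 1.634]
force: [0.5, 0.2, -1.7]
width: 9.1
gripper_force: 59.6
```

```bash
cat > st.py <<'E'
from g import *
import sys
# deck pose, strip offset in strip axes from TCP
C=np.array([484.4,-219.8]);Y=3.56;off=np.array([0.5,-13.2,24.1])
def report(xd=-75,zu=14):
    s,R,p=tool();D=desired(Y,13)
    e=np.degrees((D*R.inv()).as_rotvec());Rz=Ro.from_euler("z",Y,degrees=True)
    o=Rz.inv().apply(p+Ro.from_euler("z",Y-e[2],degrees=True).apply(off)-[*C,0])
    t=np.array([*C,0])+Rz.apply([xd,0,zu])-Rz.apply(off)
    print("origin in deck",o,"front x",o[0]+70,"rot to go",e,"delta",t-p,"F",s["force"],"T",s["torque"],"q",s["qpos"],s["clock"],s["gripper_force"])
if __name__=="__main__": report(*map(float,sys.argv[1:]))
E
python3 st.py; python3 - <<'E'
from st import *
W,K=wristpose();im,d=get_image("wrist");P=cloud(W,K,d)
q,r=rect(P,16,40,(488,620,-330,-100));print("plate",len(q),np.median(q[:,2]),r)
E
```

```text
origin in deck [-75.42   0.69 122.5 ] front x -5.424225413365065 rot to go [-0.09 -0.06 -0.08] delta [   0.48   -0.66 -108.5 ] F [ 0.49  0.25 -1.72] T [-0.34 -0.05  0.04] q [ 0.39  0.61  0.27  2.01 -0.49  0.75  1.08] 15.5 59.62751626968384
plate 13115 21.263514254049085 ((534.294921875, -216.77511596679688), (84.8843765258789, 171.83067321777344), 3.5456957817077637)
```

Request:
play_rows:
  series:
    - [[0,-0.1,-2,0,0,0,1],[0,0,-2.5,0,0,0,1],[0,0,-2.5,0,0,0,1],[0,0,-1.8,0,0,0,1],[0,0,-1.2,0,0,0,1],[0,0,-0.6,0,0,0,1],[0,0,0,0,0,0,1],[0,0,0,0,0,0,1]]

```text
clock: 16.55
eef_pos: [407.9, -213.3, -7.1]
tool_rot: [-3.141, -0.227, 1.633]
force: [0.1, -0.0, -1.5]
width: 9.4
gripper_force: 59.7
```

```bash
python3 st.py -75 10.5
```

```text
origin in deck [-75.44  -1.97  17.05] front x -5.435947662631108 rot to go [ 0.01 -0.01  0.02] delta [ 0.31  1.99 -6.55] F [ 0.14 -0.   -1.47] T [-0.28 -0.04 -0.04] q [ 0.47  0.79  0.15  2.05 -0.61  0.52  1.21] 16.55 59.72237706184387
```

Request:
play_rows:
  series:
    - [[0,0.1,-0.3,0,0,0,1],[0,0.1,-0.2,0,0,0,1],[0,0,-0.1,0,0,0,1],[0,0,0,0,0,0,1]]

```text
clock: 17.05
eef_pos: [407.5, -210.8, -13.3]
tool_rot: [-3.141, -0.228, 1.633]
force: [-0.8, 0.5, 1.4]
width: 9.2
gripper_force: 60.0
```

Request:
play_rows:
  series:
    - [[0,0,-0.1,0,0,0,1],[0,0,0,0,0,0,1],[0,0,0,0,0,0,1]]

```text
clock: 17.42
eef_pos: [407.5, -210.7, -13.3]
tool_rot: [-3.141, -0.228, 1.633]
force: [-2.4, 0.7, 12.7]
width: 9.3
gripper_force: 61.7
```

```bash
python3 st.py -75 10
```

```text
origin in deck [-75.67   0.63  10.77] front x -5.667476873101677 rot to go [-0.08 -0.02  0.02] delta [ 0.7  -0.59 -0.77] F [-2.37  0.66 12.73] T [0.38 0.37 0.08] q [ 0.48  0.8   0.14  2.06 -0.62  0.51  1.22] 17.425 61.73037886619568
```

Contact found, about 12 N per mm. I'll ease to light pressure and slide in stages.

Request:
play_rows:
  series:
    - [[0,0,0.07,0,0,0,1],[0.3,0.02,0,0,0,0,1],[0.4,0.02,0,0,0,0,1],[0.4,0.02,0,0,0,0,1],[0.4,0.02,0,0,0,0,1],[0,0,0,0,0,0,1]]

```text
clock: 18.18
eef_pos: [420.8, -210.1, -13.3]
tool_rot: [-3.138, -0.229, 1.632]
force: [-5.4, 0.4, 9.4]
width: 9.4
gripper_force: 61.3
```

```bash
cat >> st.py <<'E'
def plate():
    W,K=wristpose();im,d=get_image("wrist");P=cloud(W,K,d)
    Q=Ro.from_euler("z",-Y,degrees=True).apply((P-[*C,0]).reshape(-1,3)).reshape(P.shape)
    for lo,hi in((6,15),(20,35),(40,55),(60,75)):
        m=(d>20)&(Q[...,0]>lo)&(Q[...,0]<hi)&(abs(Q[...,1])<80)&(Q[...,2]<60)
        print("plate x",lo,hi,m.sum(),np.percentile(Q[m][:,2],[5,50,95]) if m.any() else "")
    return im
E
python3 - <<'E'
from st import *
report(-32,10);plate()
E
```

```text
origin in deck [-62.33   0.46  10.79] front x 7.665712447314455 rot to go [-0.09 -0.18  0.02] delta [30.3   1.42 -0.79] F [-5.39  0.44  9.37] T [0.16 0.79 0.26] q [ 0.45  0.81  0.15  2.03 -0.61  0.53  1.19] 18.175 61.3399475812912
plate x 6 15 4454 [ 9.84 23.13 25.08]
plate x 20 35 7118 [20.21 21.24 22.27]
plate x 40 55 7844 [20.18 21.21 22.22]
plate x 60 75 2298 [20.18 21.18 22.16]
```

Request:
play_rows:
  series:
    - [[0.3,0.02,0.03,0,0,0,1],[0.4,0.02,0,0,0,0,1],[0.4,0.02,0,0,0,0,1],[0.3,0.02,0,0,0,0,1],[0,0,0,0,0,0,1]]

```text
clock: 18.85
eef_pos: [435.7, -209.4, -13.3]
tool_rot: [-3.139, -0.228, 1.632]
force: [-2.9, 0.5, 5.8]
width: 9.3
gripper_force: 60.9
```

```bash
python3 - <<'E'
from st import *
report(-32,10);plate()
E
```

```text
origin in deck [-47.5    0.19  10.79] front x 22.49630095338525 rot to go [-0.05 -0.13  0.01] delta [15.48  0.77 -0.79] F [-2.91  0.45  5.85] T [0.02 0.53 0.19] q [ 0.43  0.82  0.16  2.   -0.61  0.55  1.17] 18.85 60.865246653556824
plate x 6 15 3961 [10.59 23.29 25.14]
plate x 20 35 6599 [20.21 21.24 22.26]
plate x 40 55 7296 [20.2  21.23 22.25]
plate x 60 75 7963 [20.21 21.21 22.23]
```

Request:
play_rows:
  series:
    - [[0.3,0.02,0,0,0,0,1],[0.4,0.02,0,0,0,0,1],[0.4,0.02,0,0,0,0,1],[0.4,0.02,0,0,0,0,1],[0.1,0.02,0,0,0,0,1],[-0.02,0,-0.02,0,0,0,1],[0,0,0,0,0,0,1],[0,0,0,0,0,0,1]]

```text
clock: 19.9
eef_pos: [451.3, -208.6, -13.3]
tool_rot: [-3.139, -0.228, 1.632]
force: [-5.2, 0.5, 8.1]
width: 9.5
gripper_force: 61.1
```

```bash
python3 - <<'E'
from st import *
report(-32,10);im=plate();save("w7.png",im)
W,K=wristpose()
# visible leaf top plane between upstand and lip
im,d=get_image("wrist");P=cloud(W,K,d)
Q=Ro.from_euler("z",-Y,degrees=True).apply((P-[*C,0]).reshape(-1,3)).reshape(P.shape)
m=(d>20)&(Q[...,0]>-24)&(Q[...,0]<1)&(abs(Q[...,1])<52)&(Q[...,2]<20);q=Q[m]
A=np.c_[q[:,:2],np.ones(len(q))];print("leaf",len(q),np.linalg.lstsq(A,q[:,2],rcond=None)[0])
E
```

```text
origin in deck [-31.82   0.06  10.79] front x 38.18157362318489 rot to go [-0.05 -0.13  0.03] delta [-0.18 -0.07 -0.79] F [-5.21  0.52  8.1 ] T [0.07 0.73 0.21] q [ 0.41  0.83  0.17  1.96 -0.6   0.58  1.14] 19.9 61.14034295082092
plate x 6 15 3494 [13.39 23.46 25.26]
plate x 20 35 6156 [20.23 21.25 22.3 ]
plate x 40 55 6795 [20.22 21.24 22.26]
plate x 60 75 7438 [20.22 21.24 22.27]
leaf 5051 [-0.    0.   14.27]
```

View pics/w7.png

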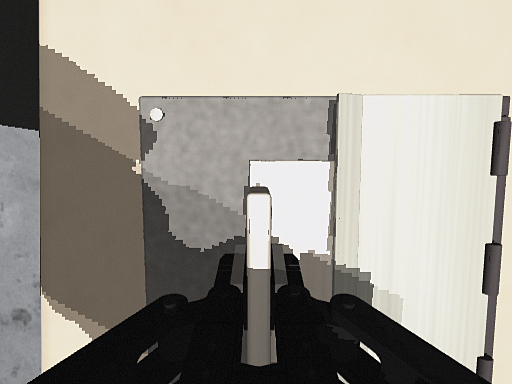

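The wrist view shows the leaf running squarely under the lip (edge at column ~335), about 33 mm deep. The plate height is unchanged and the leaf is level. A brief settle to confirm the push is steady.

Request:
play_rows:
  series:
    - [[0,0,0,0,0,0,1],[0,0,0,0,0,0,1],[0,0,0,0,0,0,1],[0,0,0,0,0,0,1]]

```text
clock: 20.5
eef_pos: [451.3, -208.5, -13.3]
tool_rot: [-3.139, -0.228, 1.632]
force: [-3.8, 0.2, 8.2]
width: 9.8
gripper_force: 61.1
```

```bash
python3 -c "
from cell import workorder
print(workorder.finish_job())"
```

```text
the job is handed in; nothing more can be done
None
```

The job is handed in: the strip lies flat on the deck board with its leaf about 33 mm under the unlifted lap plate, square to it, still gripped and pressed at about 10 N, at 20.5 s; a first grasp closed above the upstand and tipped the strip, but it dropped back flat and the second grasp held.

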